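Clamp the carved printing batten in the T-handle vice

ROBOT

A 6-joint arm with a two-finger parallel gripper is mounted at the origin on the work surface; the furniture and walls round the work are solid. World frame = base frame: x ahead of the robot, y to its left, z up, the work surface at z = 0. Lengths are in m, angles in degrees, forces in N, time in s.
With the tool pointing down it reaches from about 0.375 to 0.9 m from the base axis. Payload 3.1 kg.
Tool frame: the origin (TCP) lies at the very end of the fingers, on their centre line; the grasp point (between the pads) lies 19 mm behind it; z points along the fingers, y is the line along which they close (so a half turn about z gives the same grasp; the last joint's range is limited). The gripper opens to 87 mm and grips with 3 to 60 N. Pads are 19 mm wide; open, the fingers measure 117 mm over their backs; the gripper's body (75 mm by 190 mm) begins 51 mm behind the grasp point.
Start: joints at [59.845, 30.224, 82.088, -0, 67.689, -10.227], TCP at [0.213, 0.588, 0.223] pointing down, gripper open.
Joint ranges: [-176.69, 176.69], [-43.24, 126.21], [12.49, 139.97], [-82, 262], [0, 151.66], [-163.58, 163.58]. Speed limits (degrees/s): [159.86, 159.86, 180, 180, 180, 180].

INTERFACE

Orientations are given as [roll, pitch, yaw] about the fixed x, y, z axes, in that order (R = Rz(yaw) Ry(pitch) Rx(roll)).
In Python, from plant import ctrl, hand, status, snapshot gives the robot as it stands. The module is installed in compiled form; this text tells all that it offers. Calls block until the motion is done:
- ctrl.goto(position, orientation): joint-space move of the TCP to a pose.
- ctrl.move_straight(position, ori=None, speed=0.15, f_stop=None): straight line of the TCP; ori=None keeps the orientation; speed is the mean speed in m/s. With f_stop (N) it stops when the force on the tool has changed by that much, and returns True; else False.
- ctrl.move_j(angles): joint-space move.
- hand.move_gripper(opening): finger opening in m; the grip force is fixed at half the most; returns when the fingers have stopped.
- ctrl.wait(seconds).
- ctrl.inverse_kinematics(position, orientation): joint angles nearest the present ones, or None.
- status.observe(): the state.
- snapshot(name): name is "scene" or "side" or "wrist"; returns a dict with "image" (400x640x3 uint8, blue, green, red), "intrinsics" (3x3 intrinsics, pixels), "distortion" ([k1, k2, p1, p2, k3] as OpenCV has them; the pictures are not rectified), "pose" (4x4, takes a point from camera to world coordinates); the wrist camera has in their place "T_tool_cam" (4x4, takes a point from camera to tool coordinates, whose origin is the TCP and whose axes are the flange's). Camera axes: x right, y down, z forward; pixel columns grow to the right and rows downward; lengths in m; the calibration is good to about 2 mm. A picture is of the moment at which its call begins: read the wrist's pose just before it. There is no depth.
A pose or a line that the arm cannot do raises ctrl.PlanningError and nothing moves.
- ctrl.finish_job(): hands the job in; it is judged then, once.
The state is a dict: "clock": time; "joints": joint angles; "qd": joint speeds; "joint_torque": joint torques, N m; "ee_pos": TCP position; "ee_rot": TCP orientation; "ft_force": force on the tool from outside, world axes, zero at the start; "wrist_torque": the same for the moment, N m; "grip_width": finger opening in m; "grasp_force": force on a finger pad.
Only numpy, scipy, OpenCV 4.12 (cv2) and the standard library are available. Lean on these libraries where they do the work, as an engineer would, in place of code of your own. Each camera call takes 0.05 s, during which the arm holds its last target. There are 200 camera calls.

TASK

Lay the loose plain-wood printing batten flat on the bed of the green vice, lengthwise between the jaws and about centred on them, and let go of it. Then wind the jaw up with the T-handle, clockwise, half a turn at a time from alternate ends, until the batten is held firm; stop as soon as the handle has clearly stiffened, so that the soft wood is not bruised, and leave the other things on the table where they are.

Things in the scene. Friction and masses are not known exactly. Their poses are not given: they have to be found in the camera images.
- batten_mid (a point): centre, half-way up, of the loose plain brown wooden printing batten to be clamped: 46 mm wide (x axis), 242 mm long (y axis), 49 mm high (z), 0.3 to 0.7 kg; it first lies on the table to the right of the vice. (A second, black batten farther right is not part of the job.)
- batten: the same batten; origin at the centre of its underside, axes as above
- vice: green bench vice fixed to the table, 290 mm long along x (-165 to +125 mm), base 120 mm wide (y). Origin on the table top. Its x axis points from the T-handle to the fixed jaw, about to the robot's right. The gear housing under the handle (x -157 to -63, y -42 to +42 mm) rises to 60 mm above the table
- bed_mid (a point): point on the flat bed, 18 mm above the table, vice x = +30 mm, axes as the vice. Batten's length goes along y; its top then stands 23 mm proud of the jaws. Fixed jaw 100 mm wide, its top 44 mm above the table, its face 55 mm from here toward +x; a cork liner before it narrows the opening by 3 to 14 mm, differently each time (not reported). A batten laid here clears both jaws
- gear_cover (a point): middle of the top of the raised gear cover (86 mm above the table, 50 x 50 mm) between handle and moving jaw, 45 mm from the handle's axis. It ends just under the bar: fingers straddling the bar cannot pass there but can go round everywhere else
- jaw_plate: steel plate of the moving jaw, 90 mm wide, top 43.5 mm above the table; origin in its clamping face at bed height, axes as the vice. The handle moves the jaw along +x, 8 mm per radian (50 mm a turn); it pushes the batten along the bed to the cork liner. At the start it has 31 to 54 mm to go before it clamps. The plate is rubber-backed and yields about 20 N per mm
- t_bar (a point): middle of the T-handle's level steel bar, on its upright turning axis (vice x = -110 mm), 95 mm above the table; x axis along the bar. Bar 10 mm thick, 132 mm long; dark hub 24 mm across in the middle; can be held across the bar 25 to 50 mm off the axis. Clockwise from above tightens; the bar keeps its height and stays, without springing back, where it is left
- bar_end (a point): outer end of one black cap of the bar (caps 14 mm thick, 52 to 66 mm off the axis; the other end is alike). Handle torque: drag about 0.35 N m running free at any angle; once the batten is nipped it climbs, within a fraction of a radian, by 0.008 N m per newton of jaw force. 12 N on the batten is firm, over 60 N bruises it: stop at 0.52 to 0.65 N m in all
- cutter: wooden-handled lino cutter, 91 mm long, lying to the left; stays where it is
- ink_blue: blue screw-lid ink pot, 44 mm wide, 51 mm high, left; stays where it is
- ink_red: red screw-lid ink pot, 44 mm wide, 51 mm high, left; stays where it is
- tin: round flat tin of pins, 88 mm wide, 26 mm high, left; stays where it is
There are look-alikes about, which are no part of the job. Leave any yellow look-alike of the batten alone.

How it is judged (in metres and radians):
On the way:
1. the batten lies flat on the vice's bed between the jaws, along them and within 30 mm of centred, let go and not yet clamped (z of batten in the frame of vice between 0.014 and 0.022 m and y of batten in the frame of vice between -0.03 and 0.03 m and x of batten in the frame of vice between -0.005 and 0.065 m and angle between the y axis of batten and the y axis of vice, either way round below 0.2 rad and angle between batten's own z axis and vertical below 0.06 rad and contact force between the fingers and batten below 0.1 N and contact force between jaw_plate and batten below 10 N), for 0.2 s.
At the end, for the whole second after the job is handed in: the batten is clamped: the moving jaw bears on it with more than 12 N after the handle is let go, it lies flat on the bed (within 4 mm of the bed's height, tilt under 0.06 rad), parallel to the jaws within 0.06 rad, within 30 mm of centred along them, and at rest (contact force between jaw_plate and batten above 12 N and z of batten in the frame of vice between 0.014 and 0.022 m and y of batten in the frame of vice between -0.03 and 0.03 m and angle between the y axis of batten and the y axis of vice, either way round below 0.06 rad and angle between batten's own z axis and vertical below 0.06 rad and linear speed of batten below 0.01 m/s); the robot touches nothing.
It fails at once if the jaw presses on the batten with more than 60 N (bruised) (contact force between jaw_plate and batten above 60 N).
It fails at once if the cutter, an ink pot or the tin is moved more than 20 mm (distance of any of cutter, ink_blue, ink_red, tin from where it was at the start of the episode above 0.02 m).
It also fails if it takes over 72 s, if anything falls off the work surface, if the arm or the gripper's body presses on something with over 40 N, if the wrist force passes 120 N, or if a joint passes its speed limit or range.

## Working session

There is one attempt and no reset: what is moved stays moved. The work goes in short steps, each a Python script; the robot and the scene stay as the last script left them, time stands still between calls to the robot, and variables do not carry over. Pictures are saved under pics/ and viewed, at most 10 in all, crops included, and the job is handed in when it is done.

```bash
mkdir -p pics; python3 - <<'E'
from plant import *
import cv2,pickle
for n in("scene","side"):
    s=snapshot(n);cv2.imwrite(f"pics/{n}0.png",s["image"]);pickle.dump(s,open(n+".pkl","wb"));print(n,s["intrinsics"],s["distortion"],s["pose"])
o=status.observe();print(o)
E
```

```text
scene [[390.90533838   0.         325.2999688 ]
 [  0.         390.90533838 195.9926336 ]
 [  0.           0.           1.        ]] [-0.06773216  0.          0.          0.          0.        ] [[ 7.05319103e-01 -4.11192303e-01  5.77447705e-01 -2.14413795e-01]
 [-7.08889935e-01 -4.09294417e-01  5.74415477e-01 -5.74150235e-01]
 [ 1.50898985e-04 -8.14493075e-01 -5.80173256e-01  7.07997944e-01]
 [ 0.00000000e+00  0.00000000e+00  0.00000000e+00  1.00000000e+00]]
side [[456.80115813   0.         325.92971772]
 [  0.         456.80115813 206.86013243]
 [  0.           0.           1.        ]] [0.01180411 0.         0.         0.         0.        ] [[-0.99037671 -0.10104278  0.09457445  0.29245317]
 [-0.13747948  0.63967158 -0.7562537   1.03952855]
 [ 0.01591739 -0.7619781  -0.64740715  0.92195832]
 [ 0.          0.          0.          1.        ]]
{'clock': 0.1, 'joints': array([ 5.98452365e+01,  3.02723869e+01,  8.21471716e+01, -2.05464356e-03,
        6.76897500e+01, -1.02255344e+01]), 'qd': array([ 0.01419413, -0.06188783, -0.17865411,  0.06657724,  0.01912511,
       -0.01998692]), 'joint_torque': array([-2.73927690e-04, -4.40984094e+01, -1.77149874e+01,  6.34892634e-02,
        5.33940364e-02, -2.55990454e-05]), 'ee_pos': array([0.21267252, 0.58701932, 0.22169332]), 'ee_rot': array([-1.79892090e+02, -1.75356304e-02,  1.60071536e+02]), 'ft_force': array([ 0.012952  , -0.69070897, -0.37546163]), 'wrist_torque': array([ 0.04986913, -0.03265406,  0.01609127]), 'grasp_force': 0.0, 'grip_width': 0.08702442566716828}
```

View pics/scene0.png

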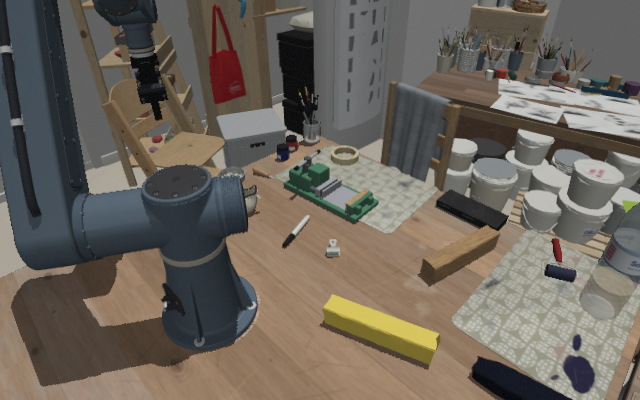

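View pics/side0.png

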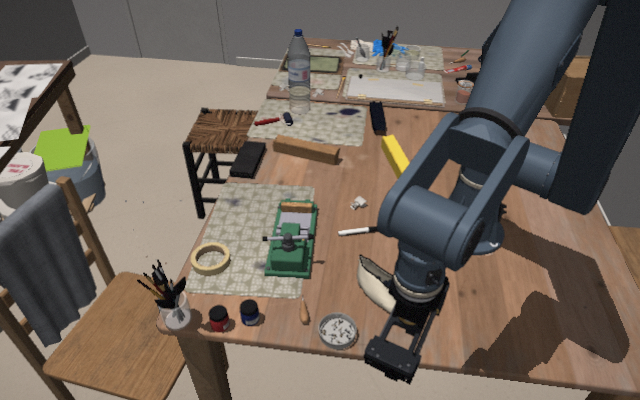

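The scene view shows four batten-like things. Brown is at scene (460,255) and side (306,150), yellow at scene (380,330), and black at scene (470,210) and (520,385). The brown one fits "plain brown wood, right of the vice". The vice is at scene (330,190) and side (292,240). Next is one enlarged crop to confirm the batten and read corners.

```bash
python3 - <<'E'
import cv2,numpy as np
a=cv2.imread("pics/scene0.png");b=cv2.imread("pics/side0.png")
def c(i,x,y,w,h,W,H): 
    return cv2.resize(i[y:y+h,x:x+w],(W,H),interpolation=cv2.INTER_CUBIC)
# all scale 4: 100x75 -> 400x300
t=np.vstack([np.hstack([c(a,410,220,100,75,400,300),c(b,262,120,100,75,400,300)]),np.hstack([c(a,280,150,100,75,400,300),c(b,245,200,100,75,400,300)])])
cv2.imwrite("pics/crop1.png",t)
E
```

```text
(no output)
```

View pics/crop1.png

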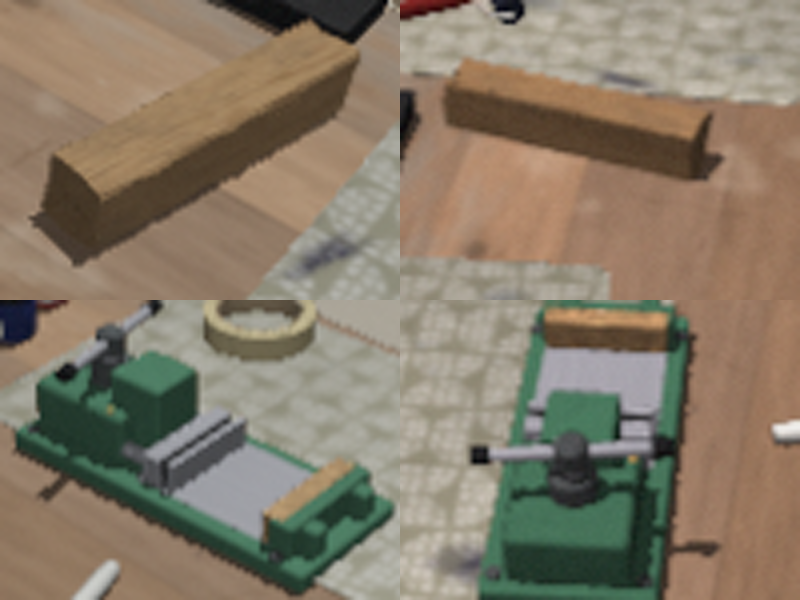

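```bash
cat > h.py <<'E'
import numpy as np,cv2,pickle
from scipy.optimize import least_squares
def ray(s,px,z):
    u=cv2.undistortPoints(np.array([[px]],float),s["intrinsics"],np.array(s["distortion"]))[0,0]
    T=np.array(s["pose"]);d=T[:3,:3]@[u[0],u[1],1];o=T[:3,3]
    return (o+d*(z-o[2])/d[2])
E
python3 - <<'E'
from h import *
a=pickle.load(open("scene.pkl","rb"));b=pickle.load(open("side.pkl","rb"))
np.set_printoptions(precision=4,suppress=True)
A=lambda x,y:(410+x/4,220+y/4);B=lambda x,y:(262+(x-400)/4,120+y/4)
for s,f,P in((a,A,[(52,155),(98,197),(360,55),(310,20)]),(b,B,[(463,60),(711,112),(696,132),(447,87)])):
    p=np.array([ray(s,f(*q),.049) for q in P]);print(p[:,:2],p.mean(0))
    r=cv2.minAreaRect(p[:,:2].astype(np.float32));print(r)
A=lambda x,y:(280+x/4,150+(y-300)/4);B=lambda x,y:(245+(x-400)/4,200+(y-300)/4)
print("base",[ray(a,A(*q),0)[:2] for q in[(18,447),(298,592),(392,512)]])
print("caps a",[ray(a,A(*q),.095)[:2] for q in[(66,371),(155,307)]])
print("caps b",[ray(b,B(*q),.095)[:2] for q in[(480,455),(664,446)]])
print("fixed jaw cork top b",[ray(b,B(*q),.044)[:2] for q in[(545,318),(669,320)]])
print("cork top a front edge",[ray(a,A(*q),.044)[:2] for q in[(264,516),(346,460)]])
print("plate top a front edge",[ray(a,A(*q),.0435)[:2] for q in[(166,467),(244,424)]])
E
```

```text
[[ 0.423  -0.2685]
 [ 0.4126 -0.307 ]
 [ 0.6414 -0.3617]
 [ 0.6517 -0.3215]] [ 0.5322 -0.3147  0.049 ]
((0.5321629643440247, -0.31426703929901123), (0.041437000036239624, 0.23592443764209747), 76.56639862060547)
[[ 0.6469 -0.3498]
 [ 0.416  -0.3012]
 [ 0.4251 -0.2681]
 [ 0.651  -0.3033]] [ 0.5347 -0.3056  0.049 ]
((0.536177396774292, -0.3028446137905121), (0.04631947726011276, 0.2359704226255417), 78.11372375488281)
base [array([0.4337, 0.2566]), array([ 0.4549, -0.0256]), array([ 0.5775, -0.013 ])]
caps a [array([0.4384, 0.1976]), array([0.5547, 0.2207])]
caps b [array([0.5509, 0.2237]), array([0.4352, 0.1973])]
fixed jaw cork top b [array([0.5537, 0.024 ]), array([0.4622, 0.0118])]
cork top a front edge [array([0.4602, 0.0138]), array([0.5554, 0.0176])]
plate top a front edge [array([0.4544, 0.1071]), array([0.538 , 0.1057])]
```

Crop 1 confirms the plain brown batten: scene top corners (423,259), (434,269), (500,234), (487,225), long and unpainted. The vice has its T-bar caps at scene (296,168) and (319,152). Next I pick the batten up.

```bash
python3 - <<'E'
from plant import *
import numpy as np,cv2,pickle
np.set_printoptions(precision=4,suppress=True)
p=[.5335,-.310]; o=[180,0,167.5]
ctrl.goto(p+[.14],o)
w=status.observe();print(w["ee_pos"],w["ee_rot"],w["clock"],w["joints"])
r=ctrl.move_straight(p+[.029],f_stop=8,speed=.15);print("hit",r,status.observe()["ee_pos"])
hand.move_gripper(0.0)
w=status.observe();print(w["grip_width"],w["grasp_force"],w["ft_force"],w["clock"])
ctrl.move_straight(p+[.17],speed=.15)
w=status.observe();print(w["grip_width"],w["grasp_force"],w["ft_force"],w["wrist_torque"],w["clock"])
for i,q in enumerate([(.5075,.0706,.17)]):
    print(ctrl.inverse_kinematics(list(q),[180,0,184.7]))
s=snapshot("side")
cv2.imwrite("pics/side1.png",cv2.resize(s["image"][40:240,200:500],(800,533)))
E
```

```text
[ 0.5339 -0.3092  0.1401] [179.9919   0.0033 167.5629] 3.4417 [ -40.4496   35.3131   87.5679    0.0103   57.1198 -118.0181]
hit False [ 0.5341 -0.3104  0.0297]
0.04563655111070192 29.975289341815596 [-0.5691 -2.9986  0.7895] 5.1083
0.045369609998418346 29.972773695428714 [-0.1655 -0.2953 -4.3236] [-0.011  -0.0016 -0.0414] 6.2
[ -4.5916  25.9214 101.2495   0.      52.8291 -99.2916]
```

View pics/side1.png

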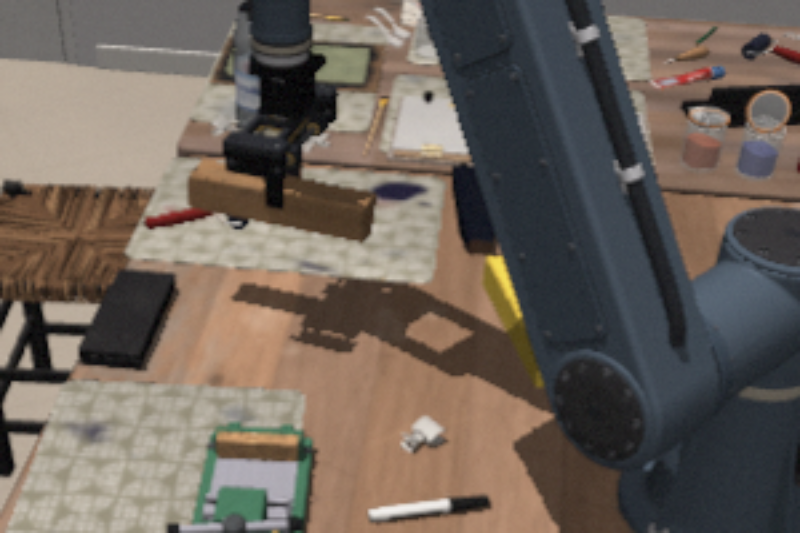

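The side picture shows the batten held mid-length and level at about (280,200). Next I place it on the bed.

```bash
python3 - <<'E'
from plant import *
import numpy as np,cv2,pickle
np.set_printoptions(precision=4,suppress=True)
p=[.5075,.0706]; o=[180,0,184.7]
ctrl.goto(p+[.17],o)
ctrl.move_straight(p+[.075],speed=.12)
r=ctrl.move_straight(p+[.045],speed=.04,f_stop=4)
w=status.observe();print(r,w["ee_pos"],w["ee_rot"],w["ft_force"],w["clock"])
hand.move_gripper(.065)
w=status.observe();print(w["ee_pos"],w["ft_force"],w["clock"])
ctrl.wait(.25)
ctrl.move_straight(p+[.15],speed=.15)
c=[.50,.13,.30]
ctrl.goto(c,o)
w=status.observe();s=snapshot("wrist");print(w["ee_pos"],w["ee_rot"],w["clock"])
s["w"]=w;pickle.dump(s,open("wrist.pkl","wb"));print(s["T_tool_cam"],s["intrinsics"],s["distortion"])
cv2.imwrite("pics/wrist1.png",cv2.resize(s["image"],(800,500)))
E
```

```text
True [0.5071 0.0706 0.0471] [ 179.9923   -0.0695 -175.3235] [-0.0833 -0.2692  4.5378] 9.2833
[0.5059 0.0707 0.0462] [ 0.3043 -0.1223  2.0681] 9.95
[0.499  0.1298 0.2983] [-179.9836   -0.1783 -175.2823] 11.7333
[[-0.0003 -0.9643 -0.2648  0.0722]
 [ 1.     -0.0003 -0.0002  0.0011]
 [ 0.0002 -0.2648  0.9643 -0.1614]
 [ 0.      0.      0.      1.    ]] [[328.1227   0.     322.9131]
 [  0.     328.1227 193.6579]
 [  0.       0.       1.    ]] [-0.0318  0.      0.      0.      0.    ]
```

View pics/wrist1.png

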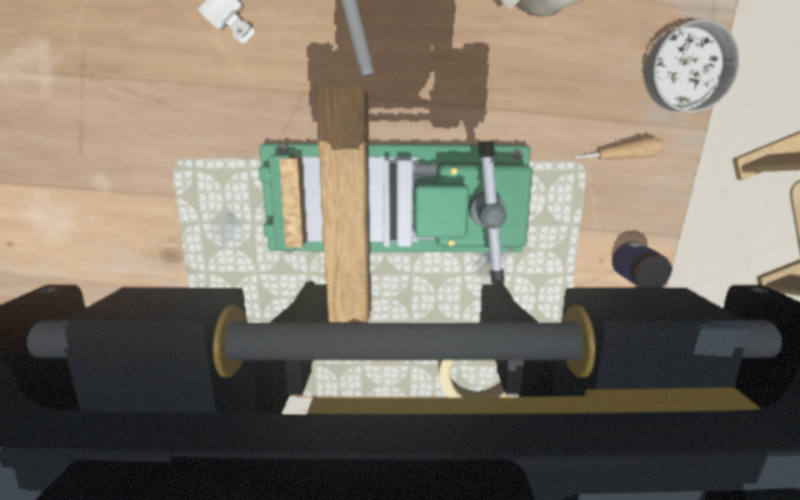

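The wrist picture shows the batten on the bed between the cork (302,200) and the plate (387,200), parallel to them. The bar caps are at (487,148) and (497,276).

```bash
python3 - <<'E'
from h import *
from scipy.spatial.transform import Rotation as R
np.set_printoptions(precision=4,suppress=True)
s=pickle.load(open("wrist.pkl","rb"));w=s["w"]
T=np.eye(4);T[:3,:3]=R.from_euler("xyz",w["ee_rot"],degrees=True).as_matrix();T[:3,3]=w["ee_pos"]
s["pose"]=T@np.array(s["T_tool_cam"])
f=lambda P,z:np.array([ray(s,(x*.8,y*.8),z)[:2] for x,y in P])
c=f([(487,148),(497,276)],.095);print("caps",c,c.mean(0),np.degrees(np.arctan2(*(c[1]-c[0])[::-1])),np.linalg.norm(c[1]-c[0]))
b=f([(320,86),(367,86),(328,322),(369,322)],.067);print("batten",b,b.mean(0),np.degrees(np.arctan2(*(b[2]+b[3]-b[0]-b[1])[::-1])))
k=f([(300,155),(303,247)],.044);print("cork",k)
m=f([(386,155),(388,246)],.0435);print("plate",m)
g=f([(262,145),(270,250),(530,145),(528,250)],.015);print("base",g,g.mean(0))
E
```

```text
caps [[0.4357 0.1983]
 [0.552  0.2235]] [0.4938 0.2109] 12.254777913017787 0.11905146693365938
batten [[0.3941 0.0461]
 [0.3908 0.0886]
 [0.6269 0.0615]
 [0.6233 0.1044]] [0.5088 0.0751] 3.8341111363529463
cork [[0.4588 0.0237]
 [0.554  0.0285]]
plate [[0.4519 0.1092]
 [0.5457 0.118 ]]
base [[ 0.4537 -0.024 ]
 [ 0.5695 -0.0156]
 [ 0.4304  0.2595]
 [ 0.5455  0.2758]] [0.4998 0.1239]
```

```bash
cat > t.py <<'E'
from plant import *
import numpy as np
np.set_printoptions(precision=3,suppress=True)
C=np.array([.4943,.2102]);r=.042;Z=.079
def pose(a,z=Z,rr=r):
    t=np.radians(a);return [*(C+rr*np.array([np.cos(t),np.sin(t)])),z],[180,0,a]
def tau():
    w=status.observe();F=w["ft_force"]-F0;d=w["ee_pos"][:2]-C
    return d[0]*F[1]-d[1]*F[0]+(w["wrist_torque"]-M0)[2],w,F
F0=M0=0
def zero():
    global F0,M0
    w=status.observe();F0=w["ft_force"];M0=w["wrist_torque"]
def grab(a):
    ctrl.goto(*pose(a,.15)); hand.move_gripper(.026); ctrl.wait(.1); zero()
    hit=ctrl.move_straight(pose(a)[0],speed=.12,f_stop=10)
    hand.move_gripper(0);w=status.observe();print("grab",hit,w["ee_pos"],w["grip_width"],w["ft_force"]-F0,w["clock"]);return hit
def turn(a0,a1,step,lim=.57,speed=.05):
    """turn clockwise a0->a1; stop when torque magnitude > lim"""
    a=a0
    while a>a1+.01:
        a=max(a-step,a1);p,o=pose(a);ctrl.move_straight(p,o,speed=speed)
        t,w,F=tau();print(round(a,1),"tau %.3f Mz %.3f"%(t,(w["wrist_torque"]-M0)[2]),F,"yaw %.1f"%(w["ee_rot"][2]%360),"t %.2f"%w["clock"])
        if abs(t)>lim or np.linalg.norm(F)>50:print("STOP");break
    return a
def release(a):
    hand.move_gripper(.026);w=status.observe();ctrl.move_straight([*w["ee_pos"][:2],.15],speed=.15);print("rel",status.observe()["clock"])
E
python3 - <<'E'
from t import *
if not grab(192.3): turn(192.3,147.3,15,lim=.9)
E
```

```text
grab False [0.454 0.201 0.08 ] 0.008852858795412373 [-0.267 -4.386  4.932] 14.7417
177.3 tau 0.013 Mz -0.157 [ 0.337 -4.112  4.886] yaw 177.3 t 15.15
162.3 tau 0.066 Mz -0.153 [ 0.743 -5.804  5.803] yaw 162.3 t 15.56
147.3 tau 0.061 Mz -0.165 [ 0.803 -7.036  5.515] yaw 147.3 t 15.97
```

```bash
sed -i 's/-d\[1\]\*F\[0\]+(w/-d[1]*F[0]-(w/' t.py; python3 - <<'E'
import t;from t import *
turn0=147.3
# sensor zero: approx from the first script unavailable, so use the factory zero
t.F0=np.zeros(3);t.M0=np.zeros(3)
turn(turn0,12.3,15,lim=.9)
release(12.3)
w=status.observe();print("free",w["ft_force"],w["wrist_torque"])
if not grab(192.3): turn(192.3,162.3,15,lim=.7)
E
```

```text
132.3 tau 0.318 Mz -0.158 [ 0.941 -6.786  5.521] yaw 132.3 t 16.38
117.3 tau 0.254 Mz -0.080 [-0.209 -8.752  6.544] yaw 117.3 t 16.78
102.3 tau 0.119 Mz -0.026 [-0.319 -8.718  7.268] yaw 102.4 t 17.19
87.3 tau 0.008 Mz 0.053 [-1.751 -7.554  8.259] yaw 87.4 t 17.60
72.3 tau -0.043 Mz 0.043 [-2.355 -7.904  8.146] yaw 72.4 t 18.01
57.3 tau -0.107 Mz 0.076 [-3.037 -6.418  8.944] yaw 57.4 t 18.42
42.3 tau -0.097 Mz 0.099 [-3.906 -3.582  8.064] yaw 42.3 t 18.82
27.3 tau -0.110 Mz 0.113 [-4.531 -2.309  9.126] yaw 27.3 t 19.23
12.3 tau -0.196 Mz 0.109 [-2.706 -2.836  7.062] yaw 12.3 t 19.64
rel 20.9
free [-0.09  -0.019 -0.583] [-0.04   0.14   0.013]
grab False [0.454 0.201 0.08 ] 0.008918569988988285 [-0.964 -5.867  3.665] 25.075
177.3 tau 0.295 Mz -0.087 [-1.438 -4.967  4.411] yaw 177.3 t 25.48
162.3 tau 0.317 Mz -0.083 [-0.179 -5.887  4.645] yaw 162.3 t 25.89
```

The static torque relaxes after each stop: d×F+Mz is only about 0.06 N m, so it says nothing useful about stiffening. For the final stretch I'll push with one finger, gripper slack, at a known lever arm. f_stop then acts on the running force: about 7.7 N free, and about 12.7 N at the target.

```bash
cat > u.py <<'E'
from t import *
from scipy.optimize import minimize_scalar
RHO,LEAD,OPEN=.0455,6.,.022
def Rm(a): a=np.radians(a);return np.array([[np.cos(a),-np.sin(a)],[np.sin(a),np.cos(a)]])
def pp(b): return [*(C+Rm(b)@[RHO,.005]-Rm(b-LEAD)@[.0095,OPEN/2]),Z],[180,0,b-LEAD]
def beta(w): # bar angle implied by the tool position
    q=w["ee_pos"][:2]-C;n=pp(0)[0][:2]-C
    return (np.degrees(np.arctan2(q[1],q[0])-np.arctan2(n[1],n[0])))%360
def seg(b0,b1,f,speed=.03):
    ctrl.move_straight(*pp(b0+5),speed=.05);ctrl.wait(.1);F0=status.observe()["ft_force"]
    h=ctrl.move_straight(*pp(b1),speed=speed,f_stop=f)
    w=status.observe();print("%.1f->%.1f f=%.1f"%(b0,b1,f),h,"beta %.1f"%beta(w),"F0",F0,"dF",w["ft_force"]-F0,"t %.2f"%w["clock"])
    return h,beta(w)
E
python3 - <<'E'
from u import *
hand.move_gripper(OPEN);print(status.observe()["grip_width"])
h,b=seg(162.3,152,5.5)
if h: h,b=seg(b,b-12,10)
print(h,b)
E
```

```text
0.021725686920278684
162.3->152.0 f=5.5 True beta 161.5 F0 [ 0.55  -0.319  0.487] dF [-0.663  0.269  0.132] t 27.12
161.5->149.5 f=10.0 False beta 152.3 F0 [ 0.326 -0.218  0.292] dF [-0.434 -5.67   0.968] t 28.01
False 152.3248293792228
```

```bash
python3 - <<'E'
from u import *
b=150
while b>35:
    h,bb=seg(b,b-17,12.3)
    if h: break
    b-=17
E
```

```text
150.0->133.0 f=12.3 False beta 136.8 F0 [-0.197  0.081 -0.139] dF [-1.47  -6.973  2.146] t 28.96
133.0->116.0 f=12.3 False beta 121.5 F0 [ 0.638  0.035 -0.009] dF [-4.343 -6.515  3.329] t 29.91
116.0->99.0 f=12.3 False beta 105.6 F0 [-0.414 -0.413 -0.35 ] dF [-4.818 -3.339  4.813] t 30.86
99.0->82.0 f=12.3 False beta 87.5 F0 [-2.106 -0.284  1.064] dF [-4.949  0.831  2.725] t 31.81
82.0->65.0 f=12.3 True beta 76.2 F0 [-1.637  0.687  0.663] dF [ 0.176  0.538 -0.396] t 32.62
```

```bash
python3 - <<'E'
from u import *
for i in range(2):
    h,b=seg(81+0*i,64,12.3,speed=.02)
ctrl.move_straight(*pp(84),speed=.05)
w=status.observe();print(w["ft_force"])
ctrl.move_straight([*w["ee_pos"][:2],.15],speed=.15)
ctrl.goto([.50,.13,.30],[180,0,184.7])
import cv2,pickle
w=status.observe();s=snapshot("wrist");s["w"]=w;pickle.dump(s,open("wrist2.pkl","wb"))
cv2.imwrite("pics/wrist2.png",cv2.resize(s["image"][90:290,180:460],(800,571),interpolation=cv2.INTER_CUBIC));print(w["clock"])
E
```

```text
81.0->64.0 f=12.3 True beta 75.6 F0 [0.798 0.467 0.11 ] dF [-2.03   0.072 -0.144] t 33.80
81.0->64.0 f=12.3 True beta 75.6 F0 [0.009 0.306 0.619] dF [-0.952  0.26  -1.154] t 34.97
[ 0.472  0.025 -0.317]
37.8417
```

View pics/wrist2.png

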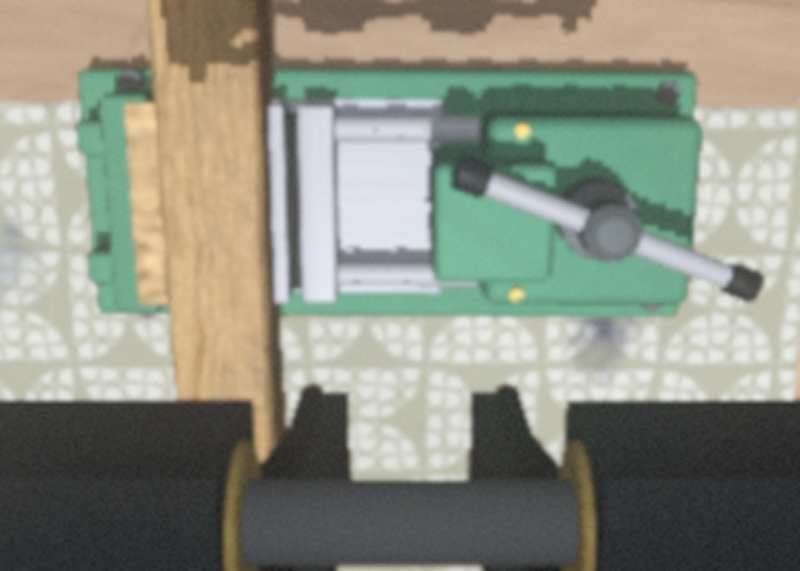

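The picture shows the batten (215,200) against the cork (150,200), with the plate (280,200) against the batten. The bar runs from (470,177) to (742,283). I'll check the contact numerically.

```bash
python3 - <<'E'
from h import *
from scipy.spatial.transform import Rotation as R
np.set_printoptions(precision=4,suppress=True)
s=pickle.load(open("wrist2.pkl","rb"));w=s["w"]
T=np.eye(4);T[:3,:3]=R.from_euler("xyz",w["ee_rot"],degrees=True).as_matrix();T[:3,3]=w["ee_pos"]
s["pose"]=T@np.array(s["T_tool_cam"]);k=280/800
f=lambda P,z:np.array([ray(s,(180+x*k,90+y*k),z)[:2] for x,y in P])
C=np.array([.4943,.2102]);u=np.radians(-85.3);X=np.array([np.cos(u),np.sin(u)]);Y=np.array([-X[1],X[0]]);O=C+.11*X
V=lambda p:np.c_[(p-O)@X,(p-O)@Y]
c=f([(470,177),(742,283)],.095);print("bar",c.mean(0),np.degrees(np.arctan2(*(c[1]-c[0])[::-1])))
print("batten L",V(f([(157,110),(172,300)],.067)),"R",V(f([(268,110),(279,300)],.067)))
print("cork back/jaw edge",V(f([(126,110),(139,300)],.044)),"plate R edge front plate",V(f([(287,110),(288,300)],.0435)))
E
```

```text
bar [0.4942 0.2105] 73.5580425262005
batten L [[ 0.0734 -0.0456]
 [ 0.0725  0.0362]] R [[ 0.0273 -0.0454]
 [ 0.0257  0.0362]]
cork back/jaw edge [[ 0.0932 -0.044 ]
 [ 0.0939  0.0426]] plate R edge front plate [[ 0.0224 -0.0437]
 [ 0.0249  0.0427]]
```

```bash
python3 -c "
from plant import *
print(ctrl.finish_job(),status.observe()['clock'])"
```

```text
the job is handed in; nothing more can be done
the job is handed in; nothing more can be done
```

The batten lies flat and centred on the vice's bed and is clamped between the plate and the cork; the job was handed in at about 38 s, but no verdict came back. By the stop force I estimate about 0.52–0.56 N m on the handle, or roughly 20–26 N of jaw force.

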